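# Un-nest two instrument tubs and rocker-tip each into its drain rack

## Task

Two steel instrument tubs have come back from the wash nested in one another. Lift the small tub out of the large one, set it upright and lengthwise on the narrow rack's half of the level rocker tray and let go, so that its own weight tips the tray and it slides into the narrow rack; then send the large tub into the wide rack in the same way over the other half of the tray. Both tubs must end standing upright, wholly inside their racks, with the tray swung back level and the other things on the bench left where they stand.

Things in the scene. Friction and masses are not known exactly. Their poses are not given: they have to be found in the camera images.
- small_tub_center (a point): Centre (half-way up) of the small open-topped steel tub, a plain rectangular tub 57 mm wide (its x), 100 mm long (its y), 56 mm tall (its z, up), walls 3 mm, about 0.2 kg. At the start it sits snugly inside the large tub, same direction, raised on two ribs so that its top 32 mm stand clear of the large tub's rim (its underside is 36 mm above the bench, its rim 92 mm). Grasp it across its width by these top 32 mm and lift it straight up.
- large_tub_center (a point): Centre (half-way up) of the large open-topped steel tub, 68 mm wide (its x), 130 mm long (its y), 60 mm tall (its z, up), walls 3 mm, about 0.3 kg; inside are two cross ribs 36 mm high above its underside. It stands on the bench, not fixed. Once empty, grasp it from outside across its width.
- tray_mid (a point): Middle of the upper surface of the rocker tray, a slick white tray on a pivot, 270 mm long (its y), 78 mm wide between two side rails 14 mm high (its x); when level the surface is 108 mm above the bench. The racks stand beyond its two ends, in line with it. A tub belongs lengthwise on it, its centre about 60 to 65 mm from the middle toward one end; when let go the tray tips that way and the tub slides off the end into the rack there.
- tray (a joint): Tip angle of the rocker tray, rad: 0 level; positive when the end on the tray's +y side is down, negative when the -y end is down; stops at 0.45 either way. A weak spring (0.12 Nm/rad) brings the empty tray back level within about two seconds.
- station: The fixed stand of the rocker tray: grey foot and two aluminium cheeks; origin on the bench under the pivot, x along the pivot axis, y along the tray's length. Tray and racks stand parallel to it.
- narrow_rack: The narrow drain rack, a fixed white tray 84 mm wide inside (its x) and 190 mm long (its y), under a clear cover 170 mm above the bench; origin on the bench under its middle. It stands in line with the rocker tray, its middle 235 mm from the pivot, at either the tray's +y or -y end. Floor 18 mm above the bench, end lips up to 26 mm. The small tub goes here.
- wide_rack: The wide drain rack, the same but 130 mm wide inside; it stands at the other end of the rocker tray. The large tub goes here.
- wash_bottle: Bystander, leave alone: white plastic bottle, 64 mm wide, 160 mm tall, upright; origin at the centre of its underside.
- tip_box: Bystander, leave alone: grey box 85 x 75 x 60 mm tall, upright; origin at the centre of its underside.
- beaker: Bystander, leave alone: glass beaker, 76 mm wide, 95 mm tall, upright; origin at the centre of its underside.
- reagent_bottle: Bystander, leave alone: amber glass bottle, 70 mm wide, 150 mm tall, upright; origin at the centre of its underside.
- dish_stack: Bystander, leave alone: stack of clear dishes, 90 mm wide, 50 mm tall, upright; origin at the centre of its underside.
- jar: Bystander, leave alone: glass jar, 70 mm wide, 90 mm tall, upright; origin at the centre of its underside.
- tube_rack: Bystander, leave alone: white tube rack with ten tubes, 70 x 150 mm, 72 mm tall, upright; origin at the centre of its underside.
There are look-alikes about, which are no part of the job. What is shaped like the part that bears small_tub_center but black or turquoise is not meant.

How it is judged (in metres and radians):
On the way, in this order (a step that is already met when the one before it is completed fails the run):
1. the small tub is lifted clear of the large one, which stays standing on the bench (z of small_tub_center in the frame of large_tub_center above 0.075 m and height (world z) of large_tub_center below 0.05 m and angle between large_tub_center's own z axis and vertical below 0.3 rad), for 0.1 s.
2. the small tub, let go, rests on the rocker tray and has tipped it toward the narrow rack (contact force between small_tub and tray above 0.2 N and contact force between the fingers and small_tub below 0.5 N and contact force between the arm and tray below 0.5 N and ((value of joint tray above 0.2 rad and y of narrow_rack in the frame of station above 0 m) or (value of joint tray below -0.2 rad and y of narrow_rack in the frame of station below 0 m))), for 0.02 s.
3. the small tub stands in the narrow rack (x of small_tub_center in the frame of narrow_rack between -0.02 and 0.02 m and y of small_tub_center in the frame of narrow_rack between -0.05 and 0.05 m and z of small_tub_center in the frame of narrow_rack between 0.038 and 0.056 m and angle between small_tub_center's own z axis and vertical below 0.15 rad), for 0.2 s.
4. the large tub, let go, rests on the rocker tray and has tipped it toward the wide rack (contact force between large_tub and tray above 0.2 N and contact force between the fingers and large_tub below 0.5 N and contact force between the arm and tray below 0.5 N and ((value of joint tray above 0.2 rad and y of wide_rack in the frame of station above 0 m) or (value of joint tray below -0.2 rad and y of wide_rack in the frame of station below 0 m))), for 0.02 s.
At the end, for the whole second after the job is handed in: The small tub stands in the narrow rack and the large tub in the wide rack, each at rest on the rack floor (height within 10 mm), upright within 0.15 rad and wholly inside the rack, and the rocker tray is level within 0.1 rad (all of step 3 and x of large_tub_center in the frame of wide_rack between -0.04 and 0.04 m and y of large_tub_center in the frame of wide_rack between -0.035 and 0.035 m and z of large_tub_center in the frame of wide_rack between 0.04 and 0.058 m and angle between large_tub_center's own z axis and vertical below 0.15 rad and value of joint tray between -0.1 and 0.1 rad and linear speed of each of small_tub, large_tub below 0.02 m/s); the robot touches nothing.
It fails at once if a bystander is pushed more than 40 mm or knocked over (distance of any of wash_bottle, tip_box, beaker, reagent_bottle, dish_stack, jar, tube_rack from where it was at the start of the episode above 0.04 m or angle between any of wash_bottle, tip_box, beaker, reagent_bottle, dish_stack, jar, tube_rack's own z axis and vertical above 0.5 rad).
It also fails if it takes over 61 s, if anything falls off the work surface, if the arm or the gripper's body presses on something with over 40 N, if the wrist force passes 120 N, or if a joint passes its speed limit or range.

## Robot

A 6-joint arm with a two-finger parallel gripper is mounted at the origin on the work surface. World frame = base frame: x ahead of the robot, y to its left, z up, the work surface at z = 0. Lengths are in mm, angles in rad, forces in N, time in s.
With the tool pointing down it reaches from about 275 to 750 mm from the base axis. Payload 10.2 kg.
Tool frame: the origin (TCP) lies midway between the tips of the shut fingers; the grasp point (between the pads) lies 19 mm behind it; z points along the fingers, y is the line along which they close (so a half turn about z gives the same grasp; the last joint's range is limited). The gripper opens to 85 mm and grips with 20 to 120 N. Pads are 22 mm wide; open, the fingers measure 114 mm over their backs; the gripper's body (76 mm by 85 mm) begins 54 mm behind the grasp point. The pads swing forward as they close: fully open they stand 13 mm farther back than shut.
Start: joints at [-1.334, 0.313, 1.498, -0, 1.331, -0.223], TCP at [232.967, -470.486, 231.294] pointing down, gripper open.
Joint ranges: [-2.94, 2.94], [-0.97, 2.17], [0.19, 2.56], [-1.23, 4.37], [0.02, 3.11], [-2.88, 2.88]. Speed limits (rad/s): [2.39, 2.39, 3.01, 3.14, 3.14, 3.14].

## Interface

Orientations are given as a unit quaternion [w, x, y, z].
In Python, from rig import sense, capture, finish_job, find_in, place_of gives the robot as it stands. The module is installed in compiled form; this text tells all that it offers.
- The arm moves only by the shell command python3 -m jog 'ROWS' [FORCE]. ROWS is JSON, a list of rows, each an object of numbers: "tx", "ty", "tz": the shift along the tool's x, y, z in mm; "ax", "ay", "az": the turn, a rotation vector about the tool's x, y, z in rad; "jaw": the closure, from -1 (fully open) to 1 (shut), so that 0 is half open. In form: [{"tx": .., "ty": .., "tz": .., "ax": .., "ay": .., "az": .., "jaw": ..}, ...]. A call has 1 to 5 rows; each row shifts and turns the commanded pose from where the row before left it, along the tool's axes as they then stand; what a row does not reach is not made up. A row lasts 1/8 s, in which the tool goes at most 62.5 mm and 10.7 degrees, less where a joint would pass 70% of its speed; a pose out of reach is approached as far as the arm can. A call with a gripper value outside its range is refused whole. The fingers move at their own pace and stop on an object; FORCE is the grip in N (left out, the last holds). Time passes only in rows, so rows that do not move let the fingers close. It gives the time, the measured TCP pose, the force, the opening and the grip force at its end, in the units of the state.
- sense(): the state, without advancing time (a new reading comes with each control period).
- capture(name): name is "scene" or "side" or "wrist"; returns a dict with "color" (420x560x3 uint8, red, green, blue), "depth" (420x560 float32, mm along the optical axis (not along the pixel's ray), 0 where there is no reading), "fx", "fy", "cx", "cy" (pixels), "camera_from_world" (4x4, takes a point from world to camera coordinates); the wrist camera has in their place "mount" (4x4, takes a point from camera to tool coordinates, whose origin is the TCP and whose axes are the flange's). Camera axes: x right, y up, looking along -z (the intrinsics and any distortion apply to the point x, -y, -z); pixel columns grow to the right and rows downward; lengths in mm; the calibration is good to about 2 mm. A picture is of the moment at which its call begins: read the wrist's pose just before it.
- finish_job(): hands the job in; it is judged then, once.
Trained networks look in the newest picture that a camera, given by its name, has taken for a name from the list of things; names that differ only in an ending like _2 or _b are one class to them, and where a whole thing is asked for, a point or a joint stands for the part that bears it (a point fixed in the world has none). Each returns a list of dicts, best first, with "conf" (0 to 1); they miss things now and then, are a little off and sometimes report something else, mostly with a low value. They report only what shows in the picture. A call takes as long as a camera call. They do not tell look-alikes from the thing itself.
- find_in(query, camera): "centre" ([column, row] in pixels, amid what is visible of it).
- place_of(query, camera): "centre" ([column, row] in pixels: a listed point, or the origin of a listed thing).
The state is a dict: "time_s": time; "joints": joint angles; "dq": joint speeds; "tau": joint torques, N m; "eef_pos": TCP position; "ee_rot": TCP orientation; "force": force on the tool from outside, world axes, zero at the start; "wrist_torque": the same for the moment, N m; "grip_width": opening from 0.0 (shut) to 1.0 (fully open); "grip_force": force on a finger pad.
Only numpy, scipy, OpenCV 4.12 (cv2) and the standard library are available. Lean on these libraries where they do the work, as an engineer would, in place of code of your own. Each camera call takes 0.05 s, during which the arm holds its last target. There are 200 camera calls.

## Working session

There is one attempt and no reset: what is moved stays moved. The work goes in short steps, Python scripts to look and compute and a shell command to move; the robot and the scene stay as the last step left them, time stands still between calls to the robot, and variables do not carry over. Pictures are saved under pics/ and viewed, at most 10 in all, crops included, and the job is handed in when it is done.

```bash
mkdir -p pics
cat > h.py <<'E'
import numpy as np, cv2
from rig import sense, capture, finish_job, find_in, place_of
from scipy.spatial.transform import Rotation as R
def toolT():
    s=sense(); q=s["ee_rot"]; T=np.eye(4); T[:3,:3]=R.from_quat([q[1],q[2],q[3],q[0]]).as_matrix(); T[:3,3]=s["eef_pos"]; return T
def cap(name):
    T=toolT(); c=capture(name)
    c["W"]=T@c["mount"] if name=="wrist" else np.linalg.inv(c["camera_from_world"])
    return c
def ray(c,u,v):
    d=np.array([(u-c["cx"])/c["fx"],-(v-c["cy"])/c["fy"],-1]); return c["W"][:3,3],c["W"][:3,:3]@d
def at_z(c,u,v,z):
    o,d=ray(c,u,v); return o+d*(z-o[2])/d[2]
def cloud(c):
    v,u=np.mgrid[:420,:560]; D=c["depth"]
    P=np.stack([(u-c["cx"])/c["fx"]*D,-(v-c["cy"])/c["fy"]*D,-D],-1)
    return P@c["W"][:3,:3].T+c["W"][:3,3]
def save(c,n): cv2.imwrite("pics/"+n,cv2.cvtColor(c["color"],cv2.COLOR_RGB2BGR))
E
python3 - <<'E'
from h import *
for n in ["scene","side"]:
    c=cap(n); save(c,n+"0.png"); P=cloud(c); print(n,[k for k in c], c["W"][:3,3].round())
    for q in ["small_tub_center","large_tub_center","tray_mid","station","narrow_rack","wide_rack"]:
        for r in place_of(q,n)[:3]:
            u,v=r["centre"]; p=P[int(np.clip(v,0,419)),int(np.clip(u,0,559))]
            print(q,np.round([u,v]),round(r["conf"],2),p.round())
print(sense())
E
```

```text
scene ['color', 'depth', 'fx', 'fy', 'cx', 'cy', 'camera_from_world', 'W'] [1466.  284.  886.]
small_tub_center [327. 211.] 0.96 [370. 143.  54.]
small_tub_center [246. 210.] 0.76 [ 464. -120.   83.]
small_tub_center [183. 187.] 0.65 [ 283. -453.   15.]
large_tub_center [249. 217.] 0.87 [ 465. -110.   60.]
tray_mid [258. 250.] 0.9 [666. -15. 108.]
station [258. 277.] 0.59 [734.   3.  70.]
narrow_rack [335. 285.] 0.97 [699. 220.  49.]
narrow_rack [248. 217.] 0.71 [ 473. -111.   62.]
wide_rack [186. 270.] 0.56 [ 760. -204.   75.]
side ['color', 'depth', 'fx', 'fy', 'cx', 'cy', 'camera_from_world', 'W'] [ 432. 1026. 1317.]
small_tub_center [300. 231.] 0.97 [428.  29.  -0.]
small_tub_center [333. 253.] 0.96 [330. 116.  16.]
small_tub_center [331. 125.] 0.96 [ 326. -404.   50.]
large_tub_center [301. 188.] 0.59 [431. -70.  88.]
tray_mid [220. 195.] 0.79 [670. -20. 110.]
tray_mid [292. 152.] 0.72 [ 463. -266.   49.]
station [220. 220.] 0.95 [659.  77. 112.]
station [274. 115.] 0.22 [ 531. -430.   69.]
narrow_rack [221. 283.] 0.79 [649. 231.  16.]
wide_rack [225. 166.] 0.81 [ 671. -140.  106.]
wide_rack [293. 155.] 0.61 [ 457. -268.   38.]
wide_rack [299. 188.] 0.28 [434. -70.  88.]
{'time_s': 0.7, 'joints': array([-1.33439722e+00,  3.12893586e-01,  1.49772053e+00,  1.07074618e-05,
        1.33099167e+00, -2.23404362e-01]), 'dq': array([ 0.0006514 , -0.00055494, -0.00078055, -0.00044571,  0.00052008,
        0.0003786 ]), 'tau': array([-2.13892949e-04, -4.12112868e+01, -2.59873241e+01, -2.41321104e-04,
        4.43846329e-04,  7.00195358e-06]), 'eef_pos': array([ 232.96992197, -470.47912995,  231.28972194]), 'ee_rot': array([-6.59991540e-06,  9.73689082e-01,  2.27880608e-01,  5.15774933e-06]), 'force': array([-0.03338084, -0.76495649,  0.17159716]), 'wrist_torque': array([-0.01878303,  0.06748357,  0.00441634]), 'grip_force': 0.0, 'grip_width': 1.0042502794615713}
```

Run:
```python
import cv2
for n,(a,b,c,d) in {"scene0":(120,360,90,410),"side0":(90,330,150,470)}.items():
    cv2.imwrite(f"pics/{n}c.png",cv2.resize(cv2.imread(f"pics/{n}.png")[a:b,c:d],(800,600),interpolation=cv2.INTER_CUBIC))
```

```text
(no output)
```

View pics/scene0c.png

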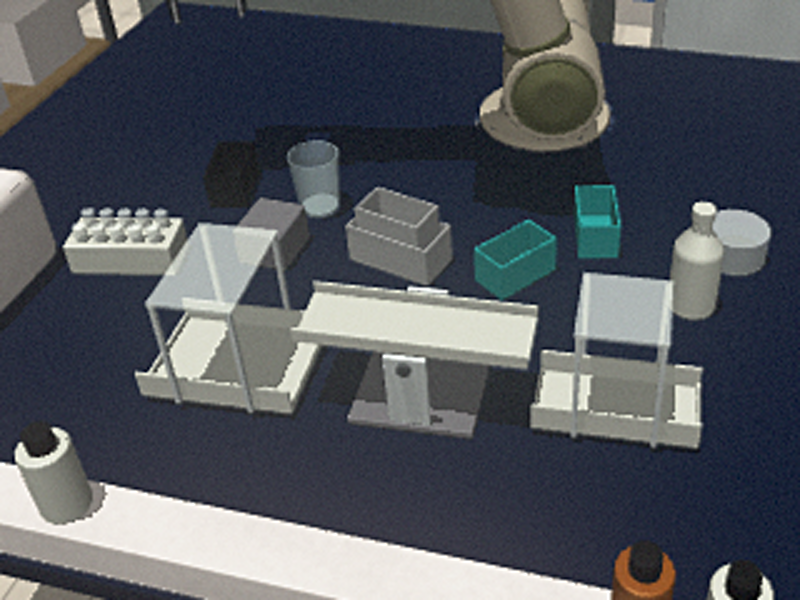

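View pics/side0c.png

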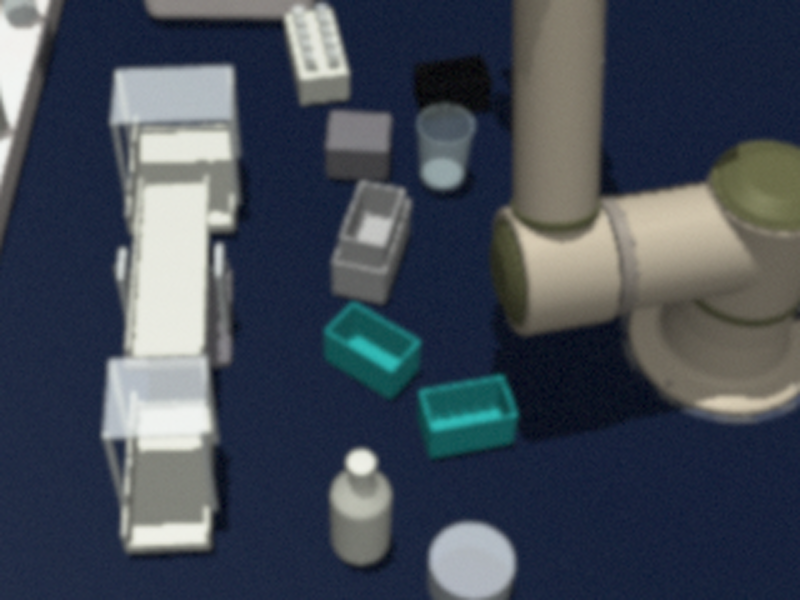

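The nested steel tubs are at scene px ~(250,214), side px ~(299,187). The other `small_tub` candidates are the turquoise tubs at scene (297,223) and (329,208) and the black one at (183,189). Those are the look-alikes; only the grey nested pair fits. In the crops the narrow rack is at the +y end and the wide rack at -y.

Run:
```python
from h import *
Q=[];C=[]
for n in ["scene","side"]:
    c=cap(n);P=cloud(c)[c["depth"]>0]; col=c["color"][c["depth"]>0]; Q.append(P);C.append(col)
    def fit(lo,hi,zl,zh,name,sat=40):
        m=((P>[*lo,zl])&(P<[*hi,zh])).all(1)&(np.ptp(col.astype(int),axis=1)<sat)
        X=P[m]; 
        if len(X)<10: print(n,name,len(X));return
        r=cv2.minAreaRect(X[:,:2].astype(np.float32)); print(n,name,len(X),np.round(r[0]),np.round(r[1]),round(r[2],1),"zmed",np.median(X[:,2]).round(1))
    fit((360,-170),(560,0),82,100,"small rim")
    fit((360,-170),(560,0),50,66,"large rim")
    fit((560,-160),(760,160),100,116,"tray top")
    fit((560,-160),(760,160),116,130,"rails")
    fit((560,100),(800,400),5,50,"narrow")
    fit((560,100),(800,400),160,180,"ncover")
    fit((560,-400),(800,-100),5,50,"wide")
    fit((560,-400),(800,-100),160,180,"wcover")
```

```text
scene small rim 212 [ 435. -121.] [102.  64.] 77.1 zmed 89.9
scene large rim 256 [445. -87.] [169.  72.] 78.6 zmed 58.9
scene tray top 1873 [678. -16.] [134. 270.] 3.9 zmed 110.2
scene rails 619 [677. -16.] [127. 270.] 3.6 zmed 121.4
scene narrow 2066 [680. 251.] [297. 237.] 89.7 zmed 22.2
scene ncover 1012 [658. 219.] [111. 100.] 4.1 zmed 171.9
scene wide 2135 [ 679. -251.] [236. 297.] 0.6 zmed 21.2
scene wcover 1222 [ 692. -250.] [153. 101.] 3.8 zmed 172.1
side small rim 168 [ 437. -119.] [110.  58.] 75.3 zmed 89.2
side large rim 258 [ 439. -115.] [127.  71.] 76.3 zmed 58.1
side tray top 1940 [677. -14.] [135. 276.] 2.2 zmed 108.2
side rails 252 [676. -15.] [122. 275.] 5.7 zmed 121.3
side narrow 1794 [681. 250.] [240. 297.] 0.5 zmed 18.2
side ncover 1278 [660. 221.] [105. 106.] 4.3 zmed 170.0
side wide 1354 [ 681. -251.] [238. 294.] 0.4 zmed 18.4
side wcover 1039 [ 695. -249.] [150. 112.] 3.5 zmed 170.2
```

```bash
python3 -m jog '[{"az":-0.173,"jaw":-1},{"az":-0.173,"jaw":-1},{"az":-0.173,"jaw":-1},{"az":-0.173,"jaw":-1},{"az":-0.173,"jaw":-1}]' 40 
python3 -m jog '[{"tx":39,"ty":11,"jaw":-1},{"tx":39,"ty":11,"jaw":-1},{"tx":39,"ty":11,"jaw":-1},{"tx":39,"ty":11,"jaw":-1},{"tx":39,"ty":11,"jaw":-1}]'
python3 -m jog '[{"tx":39,"ty":11,"jaw":-1},{"tx":39,"ty":11,"jaw":-1},{"tx":39,"ty":11,"jaw":-1},{"tx":39,"ty":11,"jaw":-1},{"jaw":-1}]'
cat >> h.py <<'E'
def go(x,y,z,yaw=None):
    """print total tool-frame shift to world target; yaw = world angle (deg) of tool x"""
    T=toolT(); a=np.degrees(np.arctan2(T[1,0],T[0,0]))
    print("tcp",T[:3,3].round(1),"yaw",a.round(1),"down",T[2,2].round(4))
    if yaw is not None:
        da=(yaw-a+90)%180-90; print("az",round(-np.radians(da),3)); T[:3,:3]=R.from_euler("z",da,degrees=True).as_matrix()@T[:3,:3]
    print("shift after turn",(T[:3,:3].T@(np.array([x,y,z])-T[:3,3])).round(1))
E
python3 - <<'E'
from h import *
go(436,-120,170,76)
c=cap("wrist"); save(c,"w1.png"); P=cloud(c)[c["depth"]>0]; print(c["W"].round(2))
m=((P>[350,-220,84])&(P<[530,-20,98])).all(1); X=P[m]
if len(X)>10:
    print(len(X),cv2.minAreaRect(X[:,:2].astype(np.float32)),X[:,2].mean())
m=((P>[350,-220,52])&(P<[530,-20,66])).all(1); X=P[m]
if len(X)>10: print(len(X),cv2.minAreaRect(X[:,:2].astype(np.float32)),X[:,2].mean())
E
```

```text
tcp [ 232.9 -470.5  231.3] yaw 26.3 down -1.0
az -0.867
shift after turn [389.2 112.2  61.3]
[[ 4.4000e-01  8.6000e-01  2.4000e-01  2.9319e+02]
 [-9.0000e-01  4.3000e-01  1.2000e-01 -4.4136e+02]
 [ 0.0000e+00 -2.6000e-01  9.6000e-01  3.7301e+02]
 [ 0.0000e+00  0.0000e+00  0.0000e+00  1.0000e+00]]schema error: expected keys tx, ty, tz, ax, ay, az, jaw
schema error: expected keys tx, ty, tz, ax, ay, az, jaw
schema error: expected keys tx, ty, tz, ax, ay, az, jaw
```

View pics/w1.png

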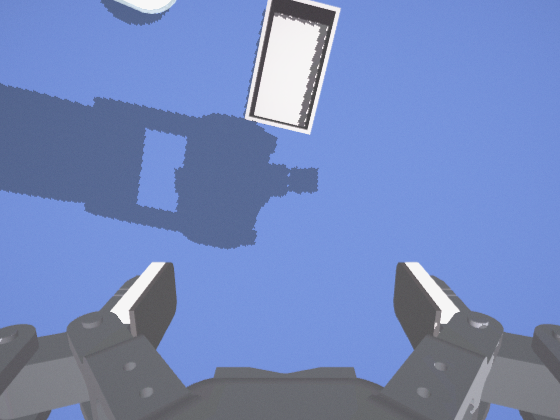

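The rows were refused because every key is required, so the arm is still at the start. The wrist picture shows only the black look-alike at (293,66). I'll send the rows again in full.

```bash
python3 -m jog '[{"tx":0,"ty":0,"tz":0,"ax":0,"ay":0,"az":-0.173,"jaw":-1},{"tx":0,"ty":0,"tz":0,"ax":0,"ay":0,"az":-0.173,"jaw":-1},{"tx":0,"ty":0,"tz":0,"ax":0,"ay":0,"az":-0.173,"jaw":-1},{"tx":0,"ty":0,"tz":0,"ax":0,"ay":0,"az":-0.173,"jaw":-1},{"tx":0,"ty":0,"tz":0,"ax":0,"ay":0,"az":-0.173,"jaw":-1}]' 40 
python3 -m jog '[{"tx":39,"ty":11,"tz":0,"ax":0,"ay":0,"az":0,"jaw":-1},{"tx":39,"ty":11,"tz":0,"ax":0,"ay":0,"az":0,"jaw":-1},{"tx":39,"ty":11,"tz":0,"ax":0,"ay":0,"az":0,"jaw":-1},{"tx":39,"ty":11,"tz":0,"ax":0,"ay":0,"az":0,"jaw":-1},{"tx":39,"ty":11,"tz":0,"ax":0,"ay":0,"az":0,"jaw":-1}]'
python3 -m jog '[{"tx":39,"ty":11,"tz":0,"ax":0,"ay":0,"az":0,"jaw":-1},{"tx":39,"ty":11,"tz":0,"ax":0,"ay":0,"az":0,"jaw":-1},{"tx":39,"ty":11,"tz":0,"ax":0,"ay":0,"az":0,"jaw":-1},{"tx":0,"ty":0,"tz":0,"ax":0,"ay":0,"az":0,"jaw":-1},{"tx":0,"ty":0,"tz":0,"ax":0,"ay":0,"az":0,"jaw":-1}]'
python3 - <<'E'
from h import *
go(436,-120,170,76)
c=cap("wrist"); save(c,"w2.png"); P=cloud(c)[c["depth"]>0]
for lo,hi in [(84,98),(52,66)]:
    m=((P>[350,-220,lo])&(P<[530,-20,hi])).all(1); X=P[m]
    if len(X)>10: print(len(X),cv2.minAreaRect(X[:,:2].astype(np.float32)),X[:,2].mean())
E
```

```text
time_s: 1.48
eef_pos: [233.0, -470.5, 231.3]
ee_rot: [0.0, 0.787, 0.617, -0.0]
force: [-0.8, 0.0, 0.3]
grip_width: 0.999
grip_force: 0.0
time_s: 2.1
eef_pos: [334.3, -293.6, 231.4]
ee_rot: [0.0, 0.789, 0.615, 0.0]
force: [0.4, -0.0, 0.2]
grip_width: 0.998
grip_force: 0.0
time_s: 2.72
eef_pos: [394.2, -189.7, 231.3]
ee_rot: [0.0, 0.788, 0.615, -0.0]
force: [-0.0, -0.1, 0.7]
grip_width: 1.003
grip_force: 0.0
tcp [ 394.2 -189.7  231.3] yaw 75.9 down -1.0
az -0.002
shift after turn [77.8 23.7 61.3]
2264 ((435.113525390625, -119.97853088378906), (100.03826141357422, 57.18949508666992), 75.67388916015625) 90.273122752156
2189 ((434.8941650390625, -120.34187316894531), (130.1398468017578, 68.1134033203125), 75.80184936523438) 58.64883756196323
```

View pics/w2.png

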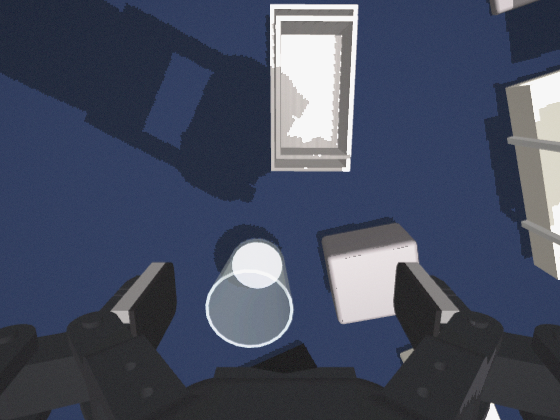

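The wrist picture shows the grey nested pair at (313,88): two concentric steel rims with fitted sizes of 100x57 and 130x68 mm. They are the right ones, at (435,-120) with yaw 75.7°. I'll go over them, descend to TCP z≈64 and grip.

```bash
python3 -m jog '[{"tx":39,"ty":11.5,"tz":0,"ax":0,"ay":0,"az":0,"jaw":-1},{"tx":38.5,"ty":11.5,"tz":0,"ax":0,"ay":0,"az":0,"jaw":-1},{"tx":0,"ty":0,"tz":40,"ax":0,"ay":0,"az":0,"jaw":-1},{"tx":0,"ty":0,"tz":40,"ax":0,"ay":0,"az":0,"jaw":-1},{"tx":0,"ty":0,"tz":30,"ax":0,"ay":0,"az":0,"jaw":-1}]' 40
python3 -m jog '[{"tx":0,"ty":0,"tz":27,"ax":0,"ay":0,"az":0,"jaw":-1},{"tx":0,"ty":0,"tz":20,"ax":0,"ay":0,"az":0,"jaw":-1},{"tx":0,"ty":0,"tz":10,"ax":0,"ay":0,"az":0,"jaw":-1},{"tx":0,"ty":0,"tz":0,"ax":0,"ay":0,"az":0,"jaw":-1},{"tx":0,"ty":0,"tz":0,"ax":0,"ay":0,"az":0,"jaw":-1}]'
python3 -m jog '[{"tx":0,"ty":0,"tz":0,"ax":0,"ay":0,"az":0,"jaw":1},{"tx":0,"ty":0,"tz":0,"ax":0,"ay":0,"az":0,"jaw":1},{"tx":0,"ty":0,"tz":0,"ax":0,"ay":0,"az":0,"jaw":1},{"tx":0,"ty":0,"tz":0,"ax":0,"ay":0,"az":0,"jaw":1},{"tx":0,"ty":0,"tz":0,"ax":0,"ay":0,"az":0,"jaw":1}]' 40
```

```text
time_s: 3.4
eef_pos: [434.9, -120.5, 119.8]
ee_rot: [-0.0, 0.789, 0.614, -0.0]
force: [0.6, -0.9, 1.0]
grip_width: 0.994
grip_force: 0.0
time_s: 4.03
eef_pos: [435.8, -120.2, 65.0]
ee_rot: [0.001, 0.789, 0.615, 0.0]
force: [0.4, 0.7, 0.5]
grip_width: 1.001
grip_force: 0.0
time_s: 4.65
eef_pos: [435.6, -119.8, 64.9]
ee_rot: [0.0, 0.788, 0.615, 0.0]
force: [-2.4, 1.4, 6.5]
grip_width: 0.655
grip_force: 43.7
```

```bash
python3 -m jog '[{"tx":0,"ty":0,"tz":-10,"ax":0,"ay":0,"az":0,"jaw":1},{"tx":0,"ty":0,"tz":-15,"ax":0,"ay":0,"az":0,"jaw":1},{"tx":0,"ty":0,"tz":-15,"ax":0,"ay":0,"az":0,"jaw":1},{"tx":0,"ty":0,"tz":-20,"ax":0,"ay":0,"az":0,"jaw":1},{"tx":0,"ty":0,"tz":-20,"ax":0,"ay":0,"az":0,"jaw":1}]'
python3 -m jog '[{"tx":0,"ty":0,"tz":-25,"ax":0,"ay":0,"az":0,"jaw":1},{"tx":0,"ty":0,"tz":-25,"ax":0,"ay":0,"az":0,"jaw":1},{"tx":0,"ty":0,"tz":-20,"ax":0,"ay":0,"az":0,"jaw":1},{"tx":0,"ty":0,"tz":0,"ax":0,"ay":0,"az":0,"jaw":1},{"tx":0,"ty":0,"tz":0,"ax":0,"ay":0,"az":0,"jaw":1}]'
python3 - <<'E'
from h import *
c=cap("side"); save(c,"s2.png"); P=cloud(c); P=P[c["depth"]>0]
cv2.imwrite("pics/s2c.png",cv2.resize(cv2.cvtColor(c["color"],cv2.COLOR_RGB2BGR)[120:270,180:380],(800,600),interpolation=cv2.INTER_CUBIC))
# refined tray: centreline of tray from its rails
for n in ["scene","side"]:
    c=cap(n);P=cloud(c)[c["depth"]>0]
    L=np.array([-.073,.997]);N=np.array([.997,.073]);q=P[:,:2]-[676,-15]
    a=q@L;b=q@N
    for z0,z1 in [(100,112),(114,130)]:
      for s in (-100,-50,0,50,100):
        m=(abs(a-s)<20)&(abs(b)<60)&(P[:,2]>z0)&(P[:,2]<z1); print(n,z0,s,m.sum(),b[m].min().round(1) if m.any() else None,b[m].max().round(1) if m.any() else None)
    m=(abs(b)<30)&(P[:,2]>104)&(P[:,2]<113)&(abs(a)<170); print("len",np.percentile(a[m],[0,1,99,100]).round(1))
go(671.5,47,200,94.2)
E
```

```text
time_s: 5.28
eef_pos: [435.3, -119.6, 145.3]
ee_rot: [-0.0, 0.789, 0.615, 0.0]
force: [0.5, 0.4, -2.8]
grip_width: 0.662
grip_force: 43.3
time_s: 5.9
eef_pos: [435.1, -119.5, 213.5]
ee_rot: [-0.001, 0.789, 0.615, -0.0]
force: [0.3, -0.5, -2.4]
grip_width: 0.656
grip_force: 43.5
scene 100 -100 208 -46.1 43.0
scene 100 -50 214 -43.7 42.6
scene 100 0 232 -43.8 60.0
scene 100 50 210 -43.0 43.6
scene 100 100 222 -43.5 43.0
scene 114 -100 95 -46.3 44.1
scene 114 -50 96 -46.2 43.9
scene 114 0 144 -59.8 59.8
scene 114 50 99 -47.2 43.7
scene 114 100 103 -45.5 43.7
len [-136.6 -132.5  132.4  134.3]
side 100 -100 213 -34.2 41.0
side 100 -50 228 -41.5 40.7
side 100 0 265 -60.0 58.2
side 100 50 255 -34.7 41.3
side 100 100 274 -41.8 39.9
side 114 -100 36 -41.3 43.1
side 114 -50 43 -42.1 43.4
side 114 0 63 -57.9 59.3
side 114 50 47 -41.8 43.9
side 114 100 44 -42.2 43.8
len [-135.5 -130.2  136.   139. ]
tcp [ 435.2 -119.6  213.5] yaw 75.9 down -1.0
az -0.319
shift after turn [148.8 247.9  13.2]
```

View pics/s2c.png

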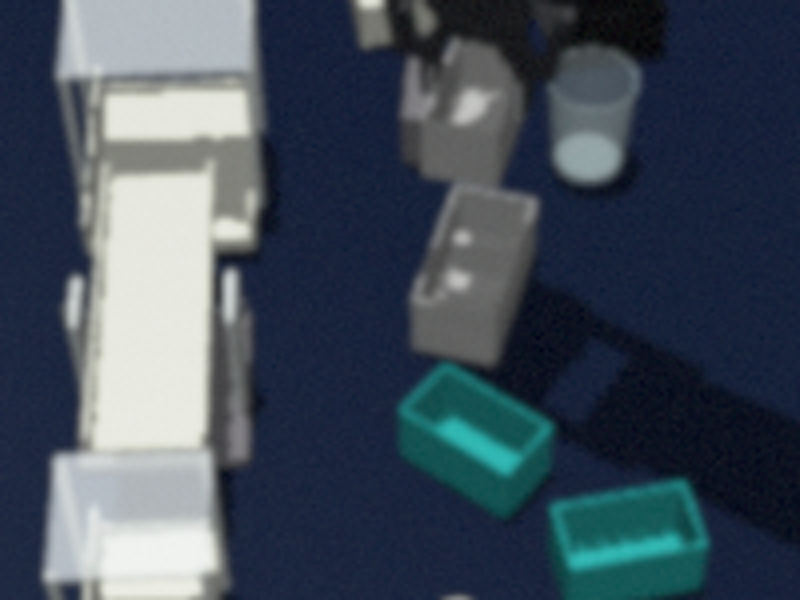

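The small tub is clear, and the large one still stands on the bench at crop (475,275). The tray centre is confirmed at (676,-15), 94.2°. Next I carry the small tub over the +y half.

```bash
python3 -m jog '[{"tx":0,"ty":0,"tz":0,"ax":0,"ay":0,"az":-0.16,"jaw":1},{"tx":0,"ty":0,"tz":0,"ax":0,"ay":0,"az":-0.159,"jaw":1},{"tx":20,"ty":35,"tz":0,"ax":0,"ay":0,"az":0,"jaw":1},{"tx":24,"ty":40,"tz":0,"ax":0,"ay":0,"az":0,"jaw":1},{"tx":24,"ty":40,"tz":0,"ax":0,"ay":0,"az":0,"jaw":1}]'
python3 -m jog '[{"tx":24,"ty":40,"tz":0,"ax":0,"ay":0,"az":0,"jaw":1},{"tx":24,"ty":40,"tz":0,"ax":0,"ay":0,"az":0,"jaw":1},{"tx":20,"ty":33,"tz":0,"ax":0,"ay":0,"az":0,"jaw":1},{"tx":12.5,"ty":20,"tz":0,"ax":0,"ay":0,"az":0,"jaw":1},{"tx":0,"ty":0,"tz":0,"ax":0,"ay":0,"az":0,"jaw":1}]'
python3 - <<'E'
from h import *
go(671.5,47,145,94.2)
c=cap("wrist"); save(c,"w3.png"); P=cloud(c)[c["depth"]>0]
L=np.array([-.073,.997]);N=np.array([.997,.073]);q=P[:,:2]-[676,-15];a=q@L;b=q@N
m=(abs(b)<60)&(abs(a)<160)&(P[:,2]<125)&(P[:,2]>100)
print(m.sum()); 
for s in range(60,160,15):
    k=m&(abs(a-s)<8)&(P[:,2]>115); print(s,k.sum(),(b[k].min(),b[k].max()) if k.any() else "")
if m.any(): print(np.percentile(a[m],[1,99]))
E
```

```text
time_s: 6.68
eef_pos: [546.2, -42.6, 213.7]
ee_rot: [-0.0, 0.681, 0.732, -0.0]
force: [-0.9, -0.7, -1.6]
grip_width: 0.66
grip_force: 43.8
time_s: 7.3
eef_pos: [672.4, 47.4, 212.5]
ee_rot: [-0.001, 0.68, 0.733, -0.001]
force: [-0.5, -0.0, -2.5]
grip_width: 0.66
grip_force: 44.0
tcp [672.4  47.4 212.5] yaw 94.3 down -1.0
az 0.001
shift after turn [-0.4 -0.8 67.5]
6677
60 0 
75 0 
90 0 
105 216 (np.float64(-44.16313632039824), np.float64(41.90581343694452))
120 421 (np.float64(-44.06831331298456), np.float64(42.118506561549324))
135 227 (np.float64(-43.91737583710137), np.float64(41.93869235886646))
150 0 
[104.99397929 135.10667613]
```

View pics/w3.png

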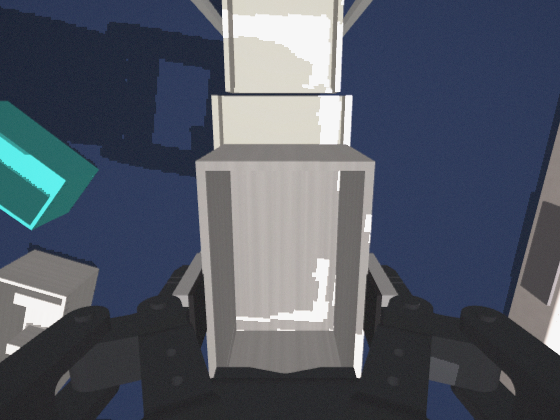

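The wrist picture shows the small tub held square at (286,265), in line with the tray and the narrow rack at (285,50). I'll lower it with a slight sideways correction, then let go.

```bash
python3 -m jog '[{"tx":0,"ty":-1.5,"tz":25,"ax":0,"ay":0,"az":0,"jaw":1},{"tx":0,"ty":0,"tz":25,"ax":0,"ay":0,"az":0,"jaw":1},{"tx":0,"ty":0,"tz":15,"ax":0,"ay":0,"az":0,"jaw":1},{"tx":0,"ty":0,"tz":5,"ax":0,"ay":0,"az":0,"jaw":1},{"tx":0,"ty":0,"tz":0,"ax":0,"ay":0,"az":0,"jaw":1}]'
python3 -m jog '[{"tx":0,"ty":0,"tz":3,"ax":0,"ay":0,"az":0,"jaw":1},{"tx":0,"ty":0,"tz":0,"ax":0,"ay":0,"az":0,"jaw":1},{"tx":0,"ty":0,"tz":0,"ax":0,"ay":0,"az":0,"jaw":1}]'
```

```text
time_s: 7.98
eef_pos: [670.6, 46.2, 144.8]
ee_rot: [0.0, 0.681, 0.732, 0.0]
force: [-0.1, 0.6, -2.0]
grip_width: 0.66
grip_force: 44.1
time_s: 8.35
eef_pos: [670.6, 46.4, 141.6]
ee_rot: [0.0, 0.681, 0.732, 0.0]
force: [0.1, 0.6, -2.5]
grip_width: 0.659
grip_force: 44.1
```

```bash
python3 -m jog '[{"tx":0,"ty":0,"tz":3,"ax":0,"ay":0,"az":0,"jaw":1},{"tx":0,"ty":0,"tz":0,"ax":0,"ay":0,"az":0,"jaw":1},{"tx":0,"ty":0,"tz":0,"ax":0,"ay":0,"az":0,"jaw":1}]'
python3 -m jog '[{"tx":0,"ty":0,"tz":0,"ax":0,"ay":0,"az":0,"jaw":-1},{"tx":0,"ty":0,"tz":0,"ax":0,"ay":0,"az":0,"jaw":-1},{"tx":0,"ty":0,"tz":0,"ax":0,"ay":0,"az":0,"jaw":-1},{"tx":0,"ty":0,"tz":0,"ax":0,"ay":0,"az":0,"jaw":-1},{"tx":0,"ty":0,"tz":0,"ax":0,"ay":0,"az":0,"jaw":-1}]'
python3 -m jog '[{"tx":0,"ty":0,"tz":0,"ax":0,"ay":0,"az":0,"jaw":-1},{"tx":0,"ty":0,"tz":0,"ax":0,"ay":0,"az":0,"jaw":-1},{"tx":0,"ty":0,"tz":-15,"ax":0,"ay":0,"az":0,"jaw":-1},{"tx":0,"ty":0,"tz":-30,"ax":0,"ay":0,"az":0,"jaw":-1},{"tx":0,"ty":0,"tz":-35,"ax":0,"ay":0,"az":0,"jaw":-1}]'
python3 - <<'E'
from h import *
go(434.9,-120.3,200,75.7)
c=cap("side")
cv2.imwrite("pics/s3c.png",cv2.resize(cv2.cvtColor(c["color"],cv2.COLOR_RGB2BGR)[150:330,180:420],(800,600),interpolation=cv2.INTER_CUBIC))
E
```

```text
time_s: 8.72
eef_pos: [670.5, 46.3, 138.2]
ee_rot: [-0.0, 0.681, 0.732, -0.0]
force: [0.2, 0.2, -2.9]
grip_width: 0.661
grip_force: 44.1
time_s: 9.35
eef_pos: [670.5, 46.3, 138.3]
ee_rot: [0.0, 0.681, 0.732, 0.0]
force: [-0.6, 0.2, 0.2]
grip_width: 0.997
grip_force: 0.0
time_s: 9.98
eef_pos: [670.4, 46.3, 220.1]
ee_rot: [0.0, 0.681, 0.732, 0.0]
force: [0.1, 0.4, 0.7]
grip_width: 1.001
grip_force: 0.0
tcp [670.4  46.3 220.1] yaw 94.2 down -1.0
az 0.323
shift after turn [-219.6 -187.1   20.1]
```

View pics/s3c.png

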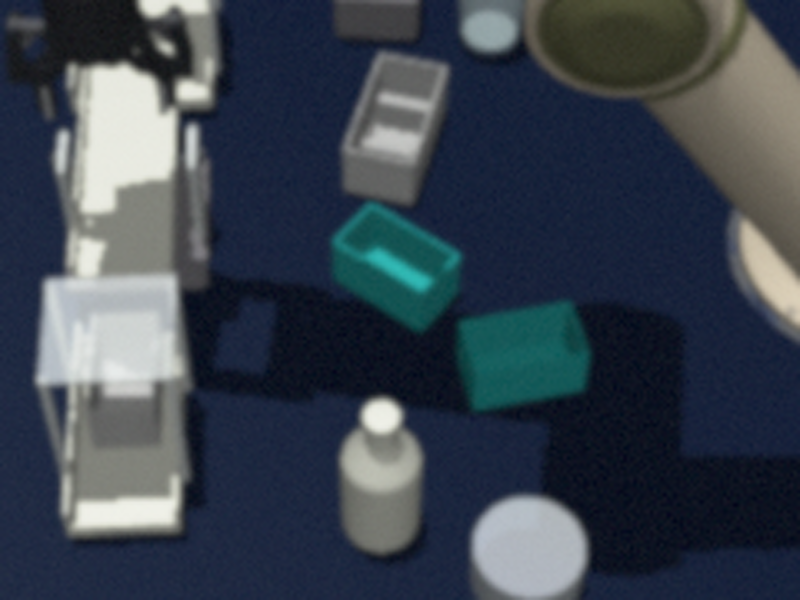

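The small tub is in the narrow rack under its cover, at crop (127,395), and the tray is level again. The large tub still stands at crop (397,130). Next I go to a viewing pose just short of it.

```bash
python3 -m jog '[{"tx":0,"ty":0,"tz":0,"ax":0,"ay":0,"az":0.16,"jaw":-1},{"tx":0,"ty":0,"tz":0,"ax":0,"ay":0,"az":0.163,"jaw":-1},{"tx":-36,"ty":-23,"tz":0,"ax":0,"ay":0,"az":0,"jaw":-1},{"tx":-38,"ty":-24,"tz":0,"ax":0,"ay":0,"az":0,"jaw":-1},{"tx":-38,"ty":-24,"tz":0,"ax":0,"ay":0,"az":0,"jaw":-1}]'
python3 -m jog '[{"tx":-38,"ty":-24,"tz":0,"ax":0,"ay":0,"az":0,"jaw":-1},{"tx":-38,"ty":-24,"tz":0,"ax":0,"ay":0,"az":0,"jaw":-1},{"tx":-38,"ty":-24,"tz":0,"ax":0,"ay":0,"az":0,"jaw":-1},{"tx":-38,"ty":-24,"tz":0,"ax":0,"ay":0,"az":0,"jaw":-1},{"tx":-34,"ty":-20,"tz":0,"ax":0,"ay":0,"az":0,"jaw":-1}]'
python3 -m jog '[{"tx":0,"ty":0,"tz":0,"ax":0,"ay":0,"az":0,"jaw":-1},{"tx":0,"ty":0,"tz":0,"ax":0,"ay":0,"az":0,"jaw":-1}]'
python3 - <<'E'
from h import *
c=cap("wrist"); P=cloud(c)[c["depth"]>0]
m=((P>[350,-220,52])&(P<[530,-20,66])).all(1); X=P[m]
r=cv2.minAreaRect(X[:,:2].astype(np.float32)); print(len(X),r,X[:,2].mean())
go(*r[0],24,75.7)
# small tub in rack
L=np.array([-.073,.997]);N=np.array([.997,.073])
for n in ["scene","side"]:
    c=cap(n);P=cloud(c)[c["depth"]>0];q=P[:,:2]-[676,-15];a=q@L-235;b=q@N
    m=(abs(a)<90)&(abs(b)<38)&(P[:,2]>35)&(P[:,2]<85); print(n,m.sum(),np.percentile(a[m],[1,99]).round(),np.percentile(b[m],[1,99]).round(),P[m][:,2].max())
    print(place_of("small_tub_center",n)[:4])
E
```

```text
time_s: 10.65
eef_pos: [573.1, -45.4, 219.3]
ee_rot: [0.001, 0.79, 0.614, 0.0]
force: [0.6, -0.6, 0.3]
grip_width: 1.0
grip_force: 0.0
time_s: 11.28
eef_pos: [414.6, -197.2, 219.4]
ee_rot: [0.001, 0.79, 0.613, 0.0]
force: [-0.2, -0.2, -0.4]
grip_width: 1.006
grip_force: 0.0
time_s: 11.52
eef_pos: [416.0, -196.0, 219.0]
ee_rot: [0.001, 0.79, 0.613, 0.0]
force: [0.3, 0.9, -1.0]
grip_width: 1.003
grip_force: 0.0
2506 ((434.85711669921875, -120.384521484375), (129.47288513183594, 68.2784194946289), 75.78362274169922) 58.316035794434576
tcp [ 416.2 -195.7  218.8] yaw 75.7 down -1.0
az 0.0
shift after turn [ 77.7  -0.7 194.8]
scene 709 [-84.  15.] [-31.  30.] 78.44678218027741
[{'centre': [326.1, 271.0], 'conf': 0.83}, {'centre': [298.6, 223.7], 'conf': 0.66}, {'centre': [328.4, 210.5], 'conf': 0.6}, {'centre': [185.6, 189.8], 'conf': 0.6}]
side 230 [-26.  20.] [-28.  29.] 81.47686842189546
[{'centre': [333.7, 123.0], 'conf': 0.95}, {'centre': [217.9, 265.8], 'conf': 0.9}, {'centre': [299.0, 230.0], 'conf': 0.81}, {'centre': [336.1, 255.2], 'conf': 0.77}]
```

```bash
python3 -m jog '[{"tx":38,"ty":-0.7,"tz":10,"ax":0,"ay":0,"az":0,"jaw":-1},{"tx":39.7,"ty":0,"tz":10,"ax":0,"ay":0,"az":0,"jaw":-1},{"tx":0,"ty":0,"tz":40,"ax":0,"ay":0,"az":0,"jaw":-1},{"tx":0,"ty":0,"tz":40,"ax":0,"ay":0,"az":0,"jaw":-1},{"tx":0,"ty":0,"tz":20,"ax":0,"ay":0,"az":0,"jaw":-1}]'
python3 -m jog '[{"tx":0,"ty":0,"tz":25,"ax":0,"ay":0,"az":0,"jaw":-1},{"tx":0,"ty":0,"tz":25,"ax":0,"ay":0,"az":0,"jaw":-1},{"tx":0,"ty":0,"tz":20,"ax":0,"ay":0,"az":0,"jaw":-1},{"tx":0,"ty":0,"tz":5,"ax":0,"ay":0,"az":0,"jaw":-1},{"tx":0,"ty":0,"tz":0,"ax":0,"ay":0,"az":0,"jaw":-1}]'
python3 -m jog '[{"tx":0,"ty":0,"tz":0,"ax":0,"ay":0,"az":0,"jaw":1},{"tx":0,"ty":0,"tz":0,"ax":0,"ay":0,"az":0,"jaw":1},{"tx":0,"ty":0,"tz":0,"ax":0,"ay":0,"az":0,"jaw":1},{"tx":0,"ty":0,"tz":0,"ax":0,"ay":0,"az":0,"jaw":1},{"tx":0,"ty":0,"tz":0,"ax":0,"ay":0,"az":0,"jaw":1}]' 50
python3 - <<'E'
from h import *
L=np.array([-.073,.997]);N=np.array([.997,.073])
c=cap("scene");P=cloud(c)[c["depth"]>0];q=P[:,:2]-[676,-15];a=q@L-235;b=q@N
for s in range(-90,40,10):
    m=(abs(a-s)<5)&(abs(b)<36)&(P[:,2]>25)&(P[:,2]<95); print(s,m.sum(),np.percentile(P[m][:,2],[2,90,97]).round() if m.sum()>3 else "")
E
```

```text
time_s: 12.4
eef_pos: [433.6, -119.8, 96.5]
ee_rot: [-0.001, 0.789, 0.614, -0.0]
force: [1.4, -0.7, 0.1]
grip_width: 0.999
grip_force: 0.0
time_s: 13.02
eef_pos: [434.4, -120.6, 23.6]
ee_rot: [0.0, 0.79, 0.614, 0.0]
force: [-0.0, -0.4, 0.3]
grip_width: 1.0
grip_force: 0.0
time_s: 13.65
eef_pos: [434.5, -120.8, 24.2]
ee_rot: [0.001, 0.79, 0.614, 0.0]
force: [-0.5, -0.0, 3.8]
grip_width: 0.79
grip_force: 57.7
-90 15 [27. 31. 31.]
-80 95 [30. 76. 77.]
-70 77 [29. 73. 76.]
-60 83 [27. 74. 77.]
-50 32 [36. 72. 76.]
-40 77 [28. 73. 78.]
-30 84 [27. 74. 78.]
-20 84 [28. 74. 76.]
-10 82 [28. 74. 77.]
0 81 [28. 74. 77.]
10 84 [30. 76. 77.]
20 3 
30 0
```

The small tub stands level in the rack, with its rim at z 74 throughout. Now I lift the large tub and carry it to the -y half.

```bash
python3 -m jog '[{"tx":0,"ty":0,"tz":-20,"ax":0,"ay":0,"az":0,"jaw":1},{"tx":0,"ty":0,"tz":-40,"ax":0,"ay":0,"az":0,"jaw":1},{"tx":0,"ty":0,"tz":-50,"ax":0,"ay":0,"az":0,"jaw":1},{"tx":0,"ty":0,"tz":-50,"ax":0,"ay":0,"az":0,"jaw":1},{"tx":0,"ty":0,"tz":-36,"ax":0,"ay":0,"az":0,"jaw":1}]'
python3 -m jog '[{"tx":0,"ty":0,"tz":0,"ax":0,"ay":0,"az":-0.16,"jaw":1},{"tx":0,"ty":0,"tz":0,"ax":0,"ay":0,"az":-0.161,"jaw":1},{"tx":4,"ty":35,"tz":0,"ax":0,"ay":0,"az":0,"jaw":1},{"tx":4,"ty":40,"tz":0,"ax":0,"ay":0,"az":0,"jaw":1},{"tx":4,"ty":40,"tz":0,"ax":0,"ay":0,"az":0,"jaw":1}]'
python3 -m jog '[{"tx":4,"ty":40,"tz":0,"ax":0,"ay":0,"az":0,"jaw":1},{"tx":4,"ty":40,"tz":0,"ax":0,"ay":0,"az":0,"jaw":1},{"tx":4,"ty":32,"tz":0,"ax":0,"ay":0,"az":0,"jaw":1},{"tx":1.7,"ty":20.5,"tz":0,"ax":0,"ay":0,"az":0,"jaw":1},{"tx":0,"ty":0,"tz":0,"ax":0,"ay":0,"az":0,"jaw":1}]'
python3 - <<'E'
from h import *
go(679.5,-77,140,94.2)
c=cap("wrist"); P=cloud(c); P=P[c["depth"]>0]; save(c,"w5.png")
L=np.array([-.073,.997]);N=np.array([.997,.073]);q=P[:,:2]-[676,-15];a=q@L;b=q@N
for s in range(-40,140,20):
    k=(abs(b)<52)&(abs(a-s)<10)&(P[:,2]>114)&(P[:,2]<126); print(s,k.sum(),np.percentile(b[k],[1,99]).round(1) if k.any() else "")
k=(abs(b)<60)&(a<20)&(a>-160)&(P[:,2]>190); k&=P[:,2]<275
print(np.percentile(P[k],[1,50,99],axis=0).round())
E
```

```text
time_s: 14.32
eef_pos: [434.0, -120.6, 221.7]
ee_rot: [0.001, 0.79, 0.613, 0.0]
force: [0.5, 0.4, -4.6]
grip_width: 0.781
grip_force: 58.7
time_s: 14.95
eef_pos: [548.9, -100.1, 219.4]
ee_rot: [-0.0, 0.682, 0.732, -0.0]
force: [0.1, -0.1, -3.5]
grip_width: 0.792
grip_force: 58.9
time_s: 15.58
eef_pos: [679.4, -77.0, 218.2]
ee_rot: [-0.001, 0.681, 0.732, -0.0]
force: [-1.2, -0.5, -3.6]
grip_width: 0.791
grip_force: 59.2
tcp [679.4 -77.  218.2] yaw 94.1 down -1.0
az -0.002
shift after turn [-0.   0.2 78.2]
-40 0 
-20 0 
0 175 [-43.9  41.8]
20 558 [-44.   41.8]
40 598 [-44.   41.8]
60 477 [-44.1  41.7]
80 0 
100 0 
120 0 
[[ 632. -138.  195.]
 [ 679.  -65.  227.]
 [ 729.  -12.  274.]]
```

View pics/w5.png

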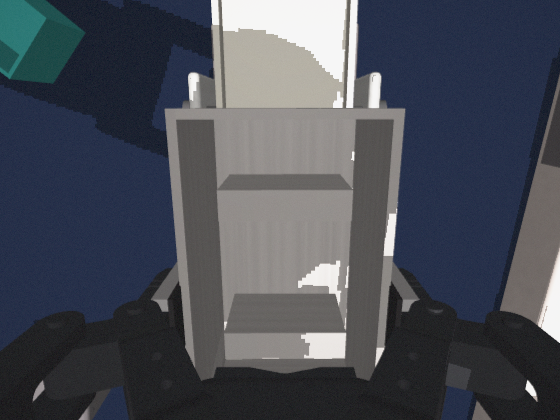

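The large tub is held square over the tray at (286,240), in line with the rails. I'll lower it and release.

```bash
python3 -m jog '[{"tx":0,"ty":0,"tz":25,"ax":0,"ay":0,"az":0,"jaw":1},{"tx":0,"ty":0,"tz":25,"ax":0,"ay":0,"az":0,"jaw":1},{"tx":0,"ty":0,"tz":20,"ax":0,"ay":0,"az":0,"jaw":1},{"tx":0,"ty":0,"tz":8,"ax":0,"ay":0,"az":0,"jaw":1},{"tx":0,"ty":0,"tz":0,"ax":0,"ay":0,"az":0,"jaw":1}]'
python3 -m jog '[{"tx":0,"ty":0,"tz":5,"ax":0,"ay":0,"az":0,"jaw":1},{"tx":0,"ty":0,"tz":0,"ax":0,"ay":0,"az":0,"jaw":1},{"tx":0,"ty":0,"tz":0,"ax":0,"ay":0,"az":0,"jaw":1}]'
```

```text
time_s: 16.25
eef_pos: [678.8, -77.6, 141.6]
ee_rot: [-0.0, 0.682, 0.732, -0.0]
force: [0.0, -1.1, -2.7]
grip_width: 0.785
grip_force: 59.3
time_s: 16.62
eef_pos: [679.3, -77.5, 136.6]
ee_rot: [0.0, 0.682, 0.732, 0.0]
force: [-0.0, -0.4, -3.2]
grip_width: 0.789
grip_force: 59.3
```

```bash
python3 -m jog '[{"tx":0,"ty":0,"tz":3,"ax":0,"ay":0,"az":0,"jaw":1},{"tx":0,"ty":0,"tz":0,"ax":0,"ay":0,"az":0,"jaw":1},{"tx":0,"ty":0,"tz":0,"ax":0,"ay":0,"az":0,"jaw":1}]'
python3 -m jog '[{"tx":0,"ty":0,"tz":0,"ax":0,"ay":0,"az":0,"jaw":-1},{"tx":0,"ty":0,"tz":0,"ax":0,"ay":0,"az":0,"jaw":-1},{"tx":0,"ty":0,"tz":0,"ax":0,"ay":0,"az":0,"jaw":-1},{"tx":0,"ty":0,"tz":0,"ax":0,"ay":0,"az":0,"jaw":-1},{"tx":0,"ty":0,"tz":0,"ax":0,"ay":0,"az":0,"jaw":-1}]'
python3 -m jog '[{"tx":0,"ty":0,"tz":0,"ax":0,"ay":0,"az":0,"jaw":-1},{"tx":0,"ty":0,"tz":0,"ax":0,"ay":0,"az":0,"jaw":-1},{"tx":0,"ty":0,"tz":0,"ax":0,"ay":0,"az":0,"jaw":-1},{"tx":0,"ty":0,"tz":0,"ax":0,"ay":0,"az":0,"jaw":-1},{"tx":0,"ty":0,"tz":0,"ax":0,"ay":0,"az":0,"jaw":-1}]'
python3 - <<'E'
from h import *
c=cap("scene")
cv2.imwrite("pics/sc4.png",cv2.resize(cv2.cvtColor(c["color"],cv2.COLOR_RGB2BGR)[180:330,130:390],(780,450),interpolation=cv2.INTER_CUBIC))
E
```

```text
time_s: 17.0
eef_pos: [679.2, -77.5, 133.3]
ee_rot: [-0.0, 0.682, 0.732, 0.0]
force: [-0.0, 0.1, -4.6]
grip_width: 0.787
grip_force: 59.3
time_s: 17.62
eef_pos: [679.2, -77.5, 133.4]
ee_rot: [0.0, 0.682, 0.732, 0.0]
force: [0.9, -0.1, -0.5]
grip_width: 1.001
grip_force: 0.0
time_s: 18.25
eef_pos: [679.2, -77.5, 133.3]
ee_rot: [0.0, 0.682, 0.732, 0.0]
force: [-0.6, 0.2, -0.8]
grip_width: 0.999
grip_force: 0.0
```

View pics/sc4.png

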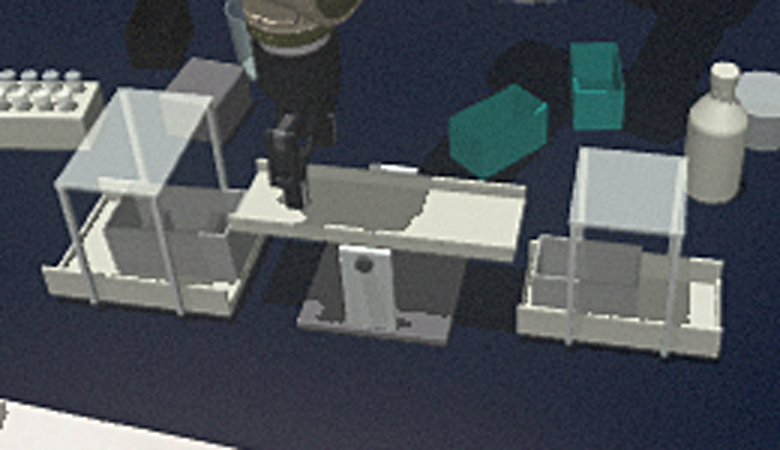

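The large tub is in the wide rack at crop (175,235), the small tub is in the narrow rack at (590,275), and the tray is level. I'll raise the arm and check the heights and fit.

```bash
python3 -m jog '[{"tx":0,"ty":0,"tz":-20,"ax":0,"ay":0,"az":0,"jaw":-1},{"tx":0,"ty":0,"tz":-30,"ax":0,"ay":0,"az":0,"jaw":-1},{"tx":0,"ty":0,"tz":-30,"ax":0,"ay":0,"az":0,"jaw":-1},{"tx":0,"ty":-40,"tz":-30,"ax":0,"ay":0,"az":0,"jaw":-1},{"tx":0,"ty":-40,"tz":0,"ax":0,"ay":0,"az":0,"jaw":-1}]'
python3 -m jog '[{"tx":0,"ty":-40,"tz":0,"ax":0,"ay":0,"az":0,"jaw":-1},{"tx":0,"ty":0,"tz":0,"ax":0,"ay":0,"az":0,"jaw":-1},{"tx":0,"ty":0,"tz":0,"ax":0,"ay":0,"az":0,"jaw":-1},{"tx":0,"ty":0,"tz":0,"ax":0,"ay":0,"az":0,"jaw":-1},{"tx":0,"ty":0,"tz":0,"ax":0,"ay":0,"az":0,"jaw":-1}]'
python3 - <<'E'
from h import *
L=np.array([-.073,.997]);N=np.array([.997,.073])
for n in ["scene","side"]:
    c=cap(n);P=cloud(c)[c["depth"]>0];col=c["color"][c["depth"]>0];q=P[:,:2]-[675,-15];a0=q@L;b=q@N
    m=(abs(b)<30)&(abs(a0)<130)&(P[:,2]>60)&(P[:,2]<160); print(n,"tray slope",np.polyfit(a0[m],P[m][:,2],1).round(3))
    a=a0+235
    for s in range(-90,100,15):
        m=(abs(a-s)<6)&(abs(b)<60)&(P[:,2]>40)&(P[:,2]<95); print(s,m.sum(),np.percentile(P[m][:,2],[50,90,97]).round() if m.sum()>3 else "",np.percentile(b[m],[2,98]).round() if m.sum()>3 else "")
E
```

```text
time_s: 18.92
eef_pos: [599.1, -83.4, 245.5]
ee_rot: [0.002, 0.681, 0.732, 0.001]
force: [0.4, -0.3, -0.4]
grip_width: 1.0
grip_force: 0.0
time_s: 19.55
eef_pos: [559.9, -86.0, 243.0]
ee_rot: [-0.0, 0.681, 0.732, -0.0]
force: [-0.5, -0.0, -0.1]
grip_width: 1.0
grip_force: 0.0
scene tray slope [1.00000e-03 1.10143e+02]
-90 0  
-75 0  
-60 0  
-45 21 [76. 81. 82.] [-21.  32.]
-30 66 [56. 77. 79.] [-34.  36.]
-15 44 [59. 77. 82.] [-31.  35.]
0 88 [60. 78. 83.] [-34.  35.]
15 67 [63. 81. 84.] [-35.  35.]
30 71 [64. 82. 83.] [-35.  35.]
45 78 [66. 84. 86.] [-34.  36.]
60 111 [62. 83. 85.] [-35.  35.]
75 64 [72. 86. 88.] [-34.  36.]
90 103 [60. 87. 89.] [-27.  35.]
side tray slope [-1.00000e-03  1.08105e+02]
-90 0  
-75 0  
-60 0  
-45 28 [62. 75. 77.] [-31.  24.]
-30 99 [60. 79. 81.] [-29.  34.]
-15 20 [57. 80. 83.] [-32.  36.]
0 80 [54. 70. 80.] [-31.  35.]
15 14 [60. 86. 87.] [-32.  35.]
30 11 [79. 84. 86.] [-32.  34.]
45 15 [57. 81. 83.] [-31.  34.]
60 11 [83. 86. 87.] [-31.  36.]
75 3  
90 0
```

The large tub's rim slopes from 77 to 87 mm, so its rear end looks perched on the rack's 26 mm lip. I'll take one close wrist look at that end.

```bash
python3 -m jog '[{"tx":-36,"ty":30,"tz":0,"ax":0,"ay":0,"az":0,"jaw":-1},{"tx":-36,"ty":30,"tz":0,"ax":0,"ay":0,"az":0,"jaw":-1},{"tx":-36,"ty":30,"tz":0,"ax":0,"ay":0,"az":0,"jaw":-1},{"tx":-34,"ty":30,"tz":0,"ax":0,"ay":0,"az":0,"jaw":-1},{"tx":0,"ty":0,"tz":0,"ax":0,"ay":0,"az":0,"jaw":-1}]'
python3 -m jog '[{"tx":0,"ty":0,"tz":0,"ax":0,"ay":0,"az":0,"jaw":-1},{"tx":0,"ty":0,"tz":0,"ax":0,"ay":0,"az":0,"jaw":-1}]'
python3 - <<'E'
from h import *
L=np.array([-.073,.997]);N=np.array([.997,.073])
c=cap("wrist");save(c,"w6.png");P=cloud(c);ok=c["depth"]>0;q=P[...,:2]-[675,-15];a=q@L+235;b=q@N
for b0 in (-50,-20,0,20,50):
    m=ok&(abs(b-b0)<4)&(a>40)&(a<125)
    print(b0,[(int(s),np.percentile(P[m&(abs(a-s)<1.5)][:,2],[5,95]).round().tolist()) for s in range(70,120,3) if (m&(abs(a-s)<1.5)).sum()>2])
E
```

```text
time_s: 20.27
eef_pos: [690.2, -221.3, 240.1]
ee_rot: [-0.001, 0.682, 0.731, -0.0]
force: [-0.2, 1.0, -0.6]
grip_width: 0.996
grip_force: 0.0
time_s: 20.52
eef_pos: [689.0, -218.2, 244.4]
ee_rot: [0.0, 0.681, 0.732, 0.0]
force: [0.1, -0.1, 0.3]
grip_width: 1.002
grip_force: 0.0
-50 [(70, [16.0, 18.0]), (73, [16.0, 18.0]), (76, [16.0, 19.0]), (79, [16.0, 19.0]), (82, [16.0, 18.0]), (85, [16.0, 18.0]), (88, [16.0, 18.0]), (91, [17.0, 26.0]), (94, [23.0, 26.0]), (97, [-2.0, 1.0]), (100, [-3.0, 0.0])]
-20 [(70, [26.0, 28.0]), (73, [26.0, 28.0]), (76, [26.0, 29.0]), (79, [27.0, 28.0]), (82, [27.0, 29.0]), (85, [27.0, 29.0]), (88, [84.0, 86.0]), (91, [35.0, 76.0]), (94, [24.0, 26.0]), (97, [-2.0, 1.0]), (100, [-2.0, 108.0]), (103, [106.0, 108.0]), (106, [106.0, 109.0]), (109, [106.0, 108.0]), (112, [106.0, 108.0]), (115, [106.0, 108.0]), (118, [106.0, 108.0])]
0 [(70, [26.0, 28.0]), (73, [26.0, 28.0]), (76, [26.0, 28.0]), (79, [26.0, 28.0]), (82, [26.0, 29.0]), (85, [27.0, 29.0]), (88, [84.0, 86.0]), (91, [35.0, 77.0]), (94, [24.0, 26.0]), (97, [-2.0, 0.0]), (100, [-2.0, 108.0]), (103, [106.0, 108.0]), (106, [106.0, 109.0]), (109, [106.0, 108.0]), (112, [106.0, 108.0]), (115, [106.0, 108.0]), (118, [106.0, 108.0])]
20 [(70, [25.0, 28.0]), (73, [26.0, 28.0]), (76, [27.0, 28.0]), (79, [26.0, 29.0]), (82, [27.0, 29.0]), (85, [27.0, 28.0]), (88, [84.0, 86.0]), (91, [35.0, 78.0]), (94, [24.0, 26.0]), (97, [-2.0, 0.0]), (100, [-2.0, 108.0]), (103, [106.0, 108.0]), (106, [106.0, 108.0]), (109, [106.0, 108.0]), (112, [106.0, 108.0]), (115, [106.0, 108.0]), (118, [106.0, 108.0])]
50 [(70, [16.0, 18.0]), (73, [16.0, 18.0]), (76, [16.0, 18.0]), (79, [16.0, 19.0]), (82, [16.0, 19.0]), (85, [16.0, 18.0]), (88, [16.0, 18.0]), (91, [16.0, 26.0]), (94, [24.0, 26.0]), (97, [-2.0, 0.0]), (100, [-2.0, 0.0])]
```

View pics/w6.png

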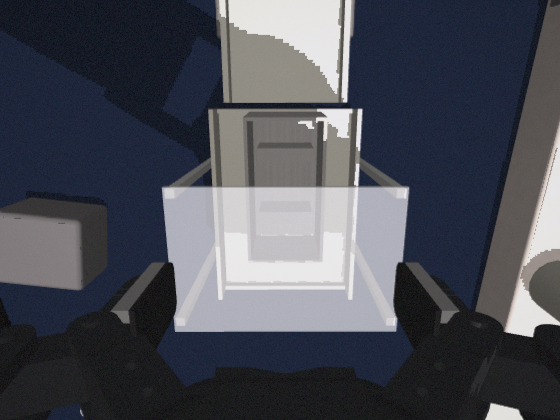

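The rear end of the large tub sits just on the edge of the inner lip. Its centre is about +27 mm along the rack (limit 35) and about 52 mm high (limits 40–58), and the tilt is about 0.07 rad (limit 0.15). It is at rest and within every limit. The gap between tray and cover is too narrow to nudge it safely, so I'm handing in.

```bash
python3 -c "
from rig import finish_job; print(finish_job())"
```

```text
the job is handed in; nothing more can be done
None
```

I handed the job in at about 20.5 s; no verdict came back. The small tub stands level in the narrow rack and the tray is level, but the large tub's rear edge rests on the wide rack's inner lip, leaving it tilted about 0.07 rad, though inside every stated limit by my measurements.

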